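# Key a round blank into the sanding jig

## Task

Load the sanding jig: slide the round wooden blank along the board into the round pocket without lifting it off the board, then, pressing gently from above, turn it until the groove in its underside drops over the pocket's tongue and it lies level and fully home on the floor by itself. Leave the square blank and the other things where they are, and let go.

Things in the scene. Friction and masses are not known exactly. Their poses are not given: they have to be found in the camera images.
- jig: Brown wooden board fixed flat on the table, 200 (its x) by 470 (its y) by 24 mm high; origin under its centre on the table, z up: its flat upper face is 24 mm above the origin. In its middle is the only pocket: round, 103 mm across (1.5 mm play all round the blank), straight walls, 13 mm deep. Otherwise bare but for the two blanks on it.
- seat (a point): Centre of the pocket's flat floor, 13 mm below the board's upper face and 11 mm above the table; axes as the jig's. The blank's origin is 13 mm above it on the board, about 8 mm above it when resting on the raised tongue, and at it when home.
- round_blank: Round plywood disc, 100 mm across, 18 mm thick, 0.07 to 0.14 kg, flat on the board on one side (+y or -y) of the pocket. Too wide to grasp. Origin at the centre of its underside, z up. Across the underside along its x runs an open groove, 17 wide, 9 mm deep, starting within 30 degrees of the board's x. Home, it is at the seat, top 5 mm above the board. Pressing it over 60 N breaks the jig.
- square_blank: Square plywood tile, 88 by 88 by 18 mm, lying on the board on the other side of the pocket; not to be moved. Origin at the centre of its underside.
- jar: Closed jar, 72 mm across and 90 mm high, on the table beside the board; not to be moved. Origin under its centre.
- sanding_block: Cork and rubber sanding block, 110 by 60 by 32 mm, on the table beyond the board; not to be moved. Origin at the centre of its underside.
- brush: Flat brush lying on the table beside the board; not to be moved. Origin at the centre of its underside.
- tongue (a joint): Sprung steel tongue across the centre of the pocket floor, 46 by 12 mm, top 8 mm above the floor at 0. Value in m, grows as pushed down, 0.008 level with the floor; spring 4 N at 0, 10 N at 0.008. Its direction differs each time, within 30 degrees of the board's long (y) axis, and is not in the state: feel for it, or look into the empty pocket. It springs up into the groove when they line up.
There are look-alikes about, which are no part of the job. Leave any pink, turquoise or yellow look-alike of the round_blank alone.

How it is judged (in metres and radians):
At the end, for the whole second after the job is handed in: The round blank is at rest in the pocket: its underside within 2 mm of the pocket's floor, its centre within 4 mm of the pocket's centre, level within 2 degrees, the tongue sprung up to within 2 mm; the square blank has not moved 20 mm, nor the jar, sanding block or brush 30 mm (z of round_blank in the frame of seat below 0.002 m and horizontal distance between round_blank and seat below 0.004 m and angle between round_blank's own z axis and vertical below 0.035 rad and value of joint tongue below 0.002 m and linear speed of round_blank below 0.01 m/s and distance of square_blank from where it was at the start of the episode below 0.02 m and distance of each of jar, sanding_block, brush from where it was at the start of the episode below 0.03 m); the robot touches nothing.
It fails at once if the round blank is lifted more than 20 mm above the board (z of round_blank in the frame of seat above 0.033 m).
It fails at once if the round blank is pressed with more than 60 N (contact force between any of the fingers, the arm and round_blank above 60 N).
It fails at once if the square blank is shoved 20 mm or more (distance of square_blank from where it was at the start of the episode above 0.02 m).
It fails at once if the jar, sanding block or brush is shoved 30 mm or more (distance of any of jar, sanding_block, brush from where it was at the start of the episode above 0.03 m).
It also fails if it takes over 72 s, if anything falls off the work surface, if the arm or the gripper's body presses on something with over 40 N, if the wrist force passes 120 N, or if a joint passes its speed limit or range.

## Robot

A 6-joint arm with a two-finger parallel gripper is mounted at the origin on the work surface. World frame = base frame: x ahead of the robot, y to its left, z up, the work surface at z = 0. Lengths are in mm, angles in rad, forces in N, time in s.
With the tool pointing down it reaches from about 400 to 925 mm from the base axis. Payload 12.5 kg.
Tool frame: the origin (TCP) lies midway between the tips of the shut fingers; the grasp point (between the pads) lies 19 mm behind it; z points along the fingers, y is the line along which they close (so a half turn about z gives the same grasp; the last joint's range is limited). The gripper opens to 95 mm and grips with 3 to 60 N. Pads are 20 mm wide; open, the fingers measure 119 mm over their backs; the gripper's body (75 mm by 180 mm) begins 59 mm behind the grasp point.
Start: joints at [-1.349, 0.491, 1.559, -0, 1.092, -0.106], TCP at [201.249, -591.731, 214.661] pointing down, gripper open.
Joint ranges: [-3.1, 3.1], [-0.84, 2.19], [0.05, 2.79], [-1.13, 4.28], [0.06, 2.93], [-2.69, 2.69]. Speed limits (rad/s): [2.22, 2.22, 2.79, 3.14, 3.14, 3.14].

## Interface

Orientations are given as [roll, pitch, yaw] about the fixed x, y, z axes, in that order (R = Rz(yaw) Ry(pitch) Rx(roll)).
In Python, from cell import env gives the robot as it stands.
- The arm moves only by the shell command python3 -m inch 'ROWS'. ROWS is JSON, a list of rows, each a list of 7 numbers: the turn, a rotation vector about the tool's x, y, z in rad, then the shift along the tool's x, y, z in cm, then the closure, from -1 (fully open) to 1 (shut). A call has 1 to 20 rows; each row shifts and turns the commanded pose from where the row before left it, along the tool's axes as they then stand; what a row does not reach is not made up. A row lasts 1/8 s, in which the tool goes at most 62.5 mm and 10.7 degrees, less where a joint would pass 70% of its speed; a pose out of reach is approached as far as the arm can. A call with a gripper value outside its range is refused whole. The fingers move at their own pace and stop on an object; the grip force is fixed at half the most. Time passes only in rows, so rows that do not move let the fingers close. It gives the time, the measured TCP pose, the force, the opening and the grip force at its end, in the units of the state.
- env.state(): the state, without advancing time (a new reading comes with each control period).
- env.read_camera(name): name is "side" or "top" or "wrist"; returns a dict with "img" (420x560x3 uint8, red, green, blue), "depth" (420x560 float32, mm along the optical axis (not along the pixel's ray), 0 where there is no reading), "fx", "fy", "cx", "cy" (pixels), "D" ([k1, k2, p1, p2, k3] as OpenCV has them; the pictures are not rectified), "position" and "orientation" of the camera in the world. Camera axes: x right, y down, z forward; pixel columns grow to the right and rows downward; lengths in mm; the calibration is good to about 2 mm. A picture is of the moment at which its call begins.
- env.job_done(): hands the job in; it is judged then, once.
Trained networks look in a picture, given as the dict that the camera call returned (one of the last four; its "shot" number tells which), for a name from the list of things; names that differ only in an ending like _2 or _b are one class to them, and where a whole thing is asked for, a point or a joint stands for the part that bears it (a point fixed in the world has none). Each returns a list of dicts, best first, with "score" (0 to 1); they miss things now and then, are a little off and sometimes report something else, mostly with a low value. They report only what shows in the picture. A call takes as long as a camera call. They do not tell look-alikes from the thing itself.
- env.find_in(picture, target): "centre" ([x, y, z] in mm, in the coordinates of the camera as it stood for that picture, good to about 4 mm: the middle of the surface that is visible of it).
- env.trace(picture, target): "mask" (420x560 bool, what is visible of it).
The state is a dict: "t": time; "joints": joint angles; "qvel": joint speeds; "tau": joint torques, N m; "eef_pos": TCP position; "tcp_rot": TCP orientation; "ft_force": force on the tool from outside, world axes, zero at the start; "moment": the same for the moment, N m; "opening": opening from 0.0 (shut) to 1.0 (fully open); "grip_force": force on a finger pad.
Only numpy, scipy, OpenCV 4.12 (cv2) and the standard library are available. Lean on these libraries where they do the work, as an engineer would, in place of code of your own. Each camera call takes 0.05 s, during which the arm holds its last target. There are 200 camera calls.

## Working session

There is one attempt and no reset: what is moved stays moved. The work goes in short steps, Python scripts to look and compute and a shell command to move; the robot and the scene stay as the last step left them, time stands still between calls to the robot, and variables do not carry over. Pictures are saved under pics/ and viewed, at most 10 in all, crops included, and the job is handed in when it is done.

```bash
mkdir -p pics; cat > h.py <<'E'
import numpy as np,cv2
from scipy.spatial.transform import Rotation as R
from cell import env
def rot(p):
    o=np.array(p["orientation"]); return o if o.shape==(3,3) else (R.from_euler('xyz',o).as_matrix() if o.size==3 else R.from_quat(o).as_matrix())
def K(p): return np.array([[p["fx"],0,p["cx"]],[0,p["fy"],p["cy"]],[0,0,1.]])
def world(p,uv,d=None,z=None):
    uv=np.array(uv,float).reshape(-1,1,2)
    n=cv2.undistortPoints(uv,K(p),np.array(p["D"],float))[:,0]
    r=np.c_[n,np.ones(len(n))]
    w=r@rot(p).T; t=np.array(p["position"])
    if z is not None: return t+w*((z-t[2])/w[:,2:3])
    return t+w*np.array(d).reshape(-1,1)
def pix(p,X):
    X=(np.array(X,float).reshape(-1,3)-np.array(p["position"]))@rot(p)
    return cv2.projectPoints(X,np.zeros(3),np.zeros(3),K(p),np.array(p["D"],float))[0][:,0]
def save(n,im,s=1):
    cv2.imwrite("pics/"+n+".png",cv2.resize(im[:,:,::-1],None,fx=s,fy=s,interpolation=cv2.INTER_CUBIC))
E
python3 - <<'E'
from h import *
a=env.read_camera("top");b=env.read_camera("side")
print(a["position"],a["orientation"],b["position"],b["orientation"],a["fx"])
save("top1",a["img"]);save("side1",b["img"])
for n in ["jig","round_blank","square_blank","jar","sanding_block","brush","tongue"]:
  try:
    for f in env.find_in(a,n)[:4]: 
        c=np.array(f["centre"]); w=rot(a)@c+a["position"]; print(n,round(f["score"],2),w.round(),pix(a,w).round())
  except Exception as e: print(n,e)
print(env.state())
E
```

```text
[ 443.1533338    23.52012069 1313.63799621] [-3.08261448e+00 -2.76019816e-03 -1.59345094e+00] [ 275.87405723  863.791775   1040.03308733] [-2.43302201 -0.00488493 -2.84090855] 511.4177123971476
jig 0.7 [547.  70.  25.] [[256. 200.]]
jig 0.59 [574. -84.  42.] [[317. 187.]]
round_blank 0.83 [831. 183.  18.] [[210.  92.]]
round_blank 0.79 [ 283. -200.   19.] [[365. 303.]]
round_blank 0.76 [497. 515.  17.] [[ 81. 224.]]
round_blank 0.67 [521. 217.  44.] [[197. 211.]]
square_blank 0.94 [575. -86.  39.] [[318. 187.]]
jar 0.88 [627. 414.  88.] [[112. 168.]]
sanding_block 0.79 [794.  49.  30.] [[262. 103.]]
brush 0.59 [ 584. -432.   17.] [[452. 182.]]
tongue 0.64 [795.  47.  29.] [[263. 103.]]
tongue 0.42 [554.  72.  20.] [[255. 198.]]
{'t': 0.45, 'joints': array([-1.34859111e+00,  4.90976698e-01,  1.55892888e+00, -8.41720331e-06,
        1.09166893e+00, -1.05592153e-01]), 'qvel': array([ 0.00131027, -0.00235218, -0.00115553, -0.00134267, -0.00083849,
       -0.00078257]), 'tau': array([-1.23125814e-03, -6.11978030e+01, -2.58235395e+01,  6.92725112e-02,
        4.50211577e-02,  1.20527511e-05]), 'eef_pos': array([ 201.25105992, -591.72527847,  214.60331228]), 'tcp_rot': array([3.14157540e+00, 9.34014558e-06, 3.27801246e-01]), 'ft_force': array([-0.66432921,  0.34054174,  0.32055958]), 'moment': array([-0.03166265,  0.03035004,  0.02631441]), 'grip_force': 0.0, 'opening': 1.0009169369604511}
```

View pics/top1.png

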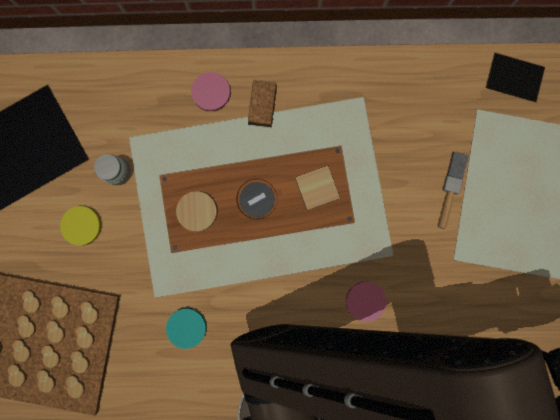

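The top view shows five discs: pink (211,92), dark pink (366,301), yellow (81,225), turquoise (186,328) and a plain wooden one at (197,211). Only the wooden one lies on the board, on the +y side of the pocket at (256,199), so it is the one meant. The square is at (318,187). Next I'll take exact measurements and a confirming crop.

```bash
python3 - <<'E'
from h import *
a=env.read_camera("top")
def mask(p,n,uv):
    best=None
    for f in env.trace(p,n):
        m=f["mask"].astype(np.uint8); v,u=np.nonzero(m)
        if np.hypot(u.mean()-uv[0],v.mean()-uv[1])<25: return m
def ctr(m):
    c=max(cv2.findContours(m,0,1)[0],key=cv2.contourArea); return c[:,0]
m=mask(a,"round_blank",(197,211)); 
W=world(a,ctr(m),z=42)[:,:2].astype(np.float32); print("blank",cv2.fitEllipse(W), cv2.minEnclosingCircle(W))
m=mask(a,"jig",(256,200))
W=world(a,ctr(m),z=24)[:,:2].astype(np.float32); r=cv2.minAreaRect(W); print("jig",r, cv2.boxPoints(r).round(1).tolist())
m=mask(a,"square_blank",(318,187)); W=world(a,ctr(m),z=42)[:,:2].astype(np.float32); print("sq",cv2.minAreaRect(W))
# pocket: gray floor region; rim at z=24
im=a["img"].astype(int); hsv=cv2.cvtColor(a["img"],cv2.COLOR_RGB2HSV)
g=((hsv[...,1]<90)).astype(np.uint8); g[:, :225]=0; g[:,290:]=0; g[:170]=0; g[230:]=0
c=ctr(g); W=world(a,c,z=11)[:,:2].astype(np.float32); print("pocket floor",cv2.fitEllipse(W))
br=((hsv[...,2]>130)&(hsv[...,1]<90)).astype(np.uint8); br[:, :235]=0; br[:,278:]=0; br[:178]=0; br[220:]=0
W=world(a,ctr(br),z=19)[:,:2].astype(np.float32); print("tongue",cv2.minAreaRect(W))
b=env.read_camera("side")
A=cv2.resize(a["img"][150:260,150:370],None,fx=3.4,fy=3.4,interpolation=2)
u,v=pix(b,[540,130,30])[0].astype(int); print(u,v)
B=cv2.resize(b["img"][v-60:v+60,max(0,u-140):u+140],(748,320),interpolation=2)[:225]
B=cv2.resize(b["img"][v-40:v+60,max(0,u-150):u+150],(660,220),interpolation=2)
save("crop1",np.vstack([A,np.pad(B,((0,0),(0,A.shape[1]-660),(0,0)))]))
E
```

```text
blank ((522.6066284179688, 218.45809936523438), (97.51551818847656, 100.1266860961914), 156.63784790039062) ((522.5740966796875, 218.3177947998047), 50.76688003540039)
jig ((551.3892822265625, 68.60163879394531), (201.1454620361328, 473.5052795410156), 8.088118553161621) [[418.5, 288.79998779296875], [485.1000061035156, -179.89999389648438], [684.2999877929688, -151.60000610351562], [617.7000122070312, 317.1000061035156]]
sq ((574.215576171875, -85.19055938720703), (91.06241607666016, 92.69149780273438), 16.933589935302734)
pocket floor ((551.1534423828125, 68.15482330322266), (86.55767822265625, 87.40353393554688), 90.06671142578125)
tongue ((551.689697265625, 68.05316925048828), (10.429397583007812, 44.40520477294922), 28.573511123657227)
263 237
```

View pics/crop1.png

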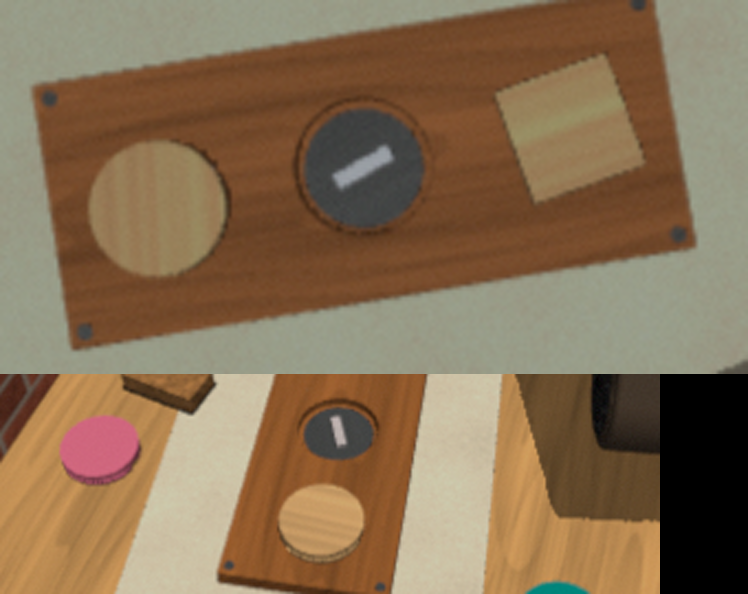

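The crop confirms the plain wooden disc beside the pocket. The tongue shows at about 118.6° in world, which is 20° off the board's y axis. Jig centre is (551,68) with yaw 8.1°; the measured board, blank and square sizes match those given. I'll go round to behind the disc on its +y side.

```bash
python3 -m inch '[[0,0,0,4.9,-2.85,0,-0.26],[0,0,0,4.9,-2.85,0,-0.26],[0,0,0,4.9,-2.85,0,-0.26],[0,0,0,4.9,-2.85,0,-0.26],[0,0,0,4.9,-2.85,0,-0.26],[0,0,0,4.9,-2.85,0,-0.26],[0,0,0,4.9,-2.85,0,-0.26],[0,0,0,4.9,-2.85,0,-0.26],[0,0,0,1.83,-5.15,0,-0.26],[0,0,0,1.83,-5.15,0,-0.26],[0,0,0,1.83,-5.15,0,-0.26],[0,0,0,1.83,-5.15,0,-0.26],[0,0,0,1.83,-5.15,0,-0.26],[0,0,0,1.83,-5.15,0,-0.26],[0,0,0,1.83,-5.15,0,-0.26],[0,0,0,1.83,-5.15,0,-0.26],[0,0,0,1.83,-5.15,0,-0.26],[0,0,0,1.83,-5.15,0,-0.26]]'; python3 -m inch '[[0,0,-0.179,0,0,0,-0.26],[0,0,-0.179,0,0,0,-0.26],[0,0,-0.179,0,0,0,-0.26],[0,0,-0.179,0,0,0,-0.26],[0,0,-0.179,0,0,0,-0.26],[0,0,-0.179,0,0,0,-0.26],[0,0,-0.179,0,0,0,-0.26],[0,0,-0.179,0,0,0,-0.26],[0,0,0,0,0,0,-0.26]]'
```

```text
t: 2.95
eef_pos: [506.3, 298.7, 214.8]
tcp_rot: [3.141, -0.0, 0.328]
ft_force: [1.2, -0.5, 0.1]
opening: 0.632
grip_force: 0.0
t: 4.08
eef_pos: [506.4, 296.8, 214.6]
tcp_rot: [-3.142, 0.0, 1.759]
ft_force: [-0.7, 1.1, 0.0]
opening: 0.633
grip_force: 0.0
```

```bash
python3 - <<'E'
from h import *
p=env.read_camera("wrist"); print(p["position"],p["orientation"])
save("w1",p["img"])
for X in ([522.6,218.4,42],[551.3,68.4,24]): print(pix(p,X))
E
```

```text
[493.87037889 361.99352493 385.41907431] [ 2.90413538e+00 -4.96435921e-04  1.88065715e-01]
[[281.23455773 256.58248161]]
[[281.21151261 349.54735742]]
```

View pics/w1.png

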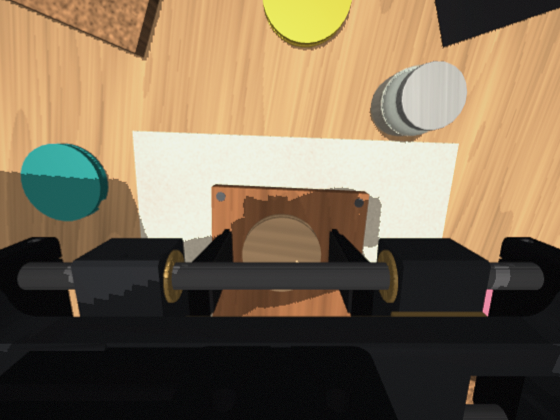

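The wrist picture shows the wooden disc at about (281,255), centred between the fingers, so the tool is lined up with it. Now down to board level and push.

```bash
python3 -m inch '[[0,0,0,0,0,5,-0.26],[0,0,0,0,0,5,-0.26],[0,0,0,0,0,5,-0.26],[0,0,0,0,0,2.6,-0.26],[0,0,0,0,0,0.9,-0.26],[0,0,0,0,0,0,-0.26]]'; python3 -m inch '[[0,0,0,-2,0.1,0,-0.26],[0,0,0,-1,0,0,-0.26],[0,0,0,-1,0,0,-0.26],[0,0,0,-1,0,0,-0.26],[0,0,0,-1,0,0,-0.26],[0,0,0,-1,0,0,-0.26],[0,0,0,-1,0,0,-0.26],[0,0,0,-1,0,0,-0.26],[0,0,0,-1,0,0,-0.26],[0,0,0,-1,0,0,-0.26]]'
```

```text
t: 4.88
eef_pos: [506.6, 296.9, 29.8]
tcp_rot: [-3.142, 0.0, 1.758]
ft_force: [0.3, -0.3, 0.6]
opening: 0.627
grip_force: 0.0
t: 6.12
eef_pos: [528.2, 188.3, 29.6]
tcp_rot: [-3.142, 0.0, 1.76]
ft_force: [-0.1, 2.4, 3.5]
opening: 0.627
grip_force: 1.8
```

```bash
python3 -m inch '[[0,0,0,-1,0,0,-0.26],[0,0,0,-1,0,0,-0.26],[0,0,0,-1,0,0,-0.26],[0,0,0,-1,0,0,-0.26],[0,0,0,-1,0,0,-0.26],[0,0,0,-0.6,0,0,-0.26],[0,0,0,-0.4,0,0,-0.26],[0,0,0,0,0,0,-0.26]]'; python3 - <<'E'
from h import *
p=env.read_camera("side"); u,v=pix(p,[545,90,30])[0].astype(int); print(u,v,env.state()["ft_force"])
save("s2",p["img"][v-75:v+75,u-100:u+100],4)
E
```

```text
t: 7.12
eef_pos: [539.3, 129.7, 29.5]
tcp_rot: [-3.141, 0.0, 1.76]
ft_force: [0.7, 0.1, -0.1]
opening: 0.629
grip_force: 0.0
265 226 [-1.11740152 -0.07788076 -0.08053576]
```

View pics/s2.png

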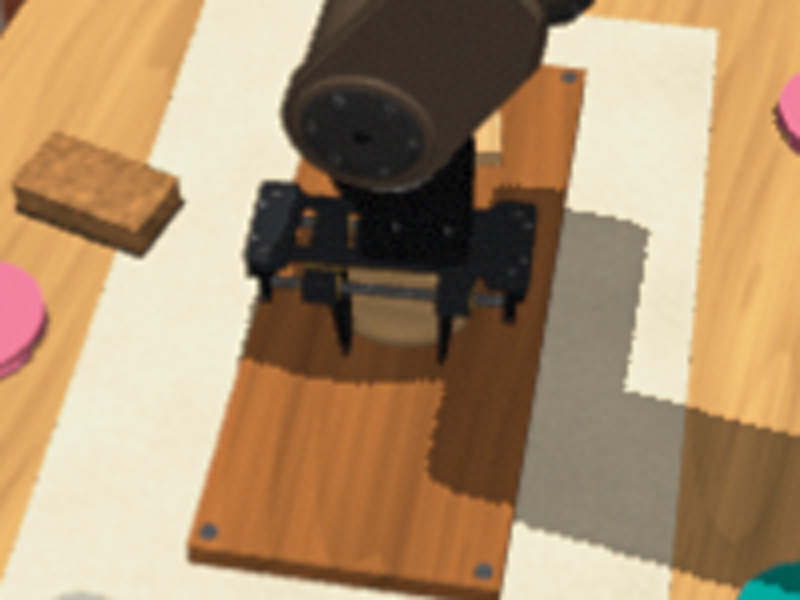

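The side view shows the disc between the fingers at about (405,310), riding ahead of them near the pocket. I'll push the last few millimetres gently until the force rises.

```bash
python3 -m inch '[[0,0,0,-0.4,0,0,-0.26],[0,0,0,-0.3,0,0,-0.26],[0,0,0,0,0,0,-0.26]]';  python3 -m inch '[[0,0,0,-0.3,0,0,-0.26],[0,0,0,-0.2,0,0,-0.26],[0,0,0,0,0,0,-0.26]]'; python3 - <<'E'
from h import *
p=env.read_camera("top"); u,v=pix(p,[545,80,30])[0].astype(int); print(u,v,env.state()["ft_force"])
save("t2",p["img"][v-55:v+55,u-75:u+75],5)
E
```

```text
t: 7.55
eef_pos: [540.7, 122.9, 29.6]
tcp_rot: [-3.141, 0.0, 1.76]
ft_force: [0.2, -0.2, 0.6]
opening: 0.633
grip_force: 0.0
t: 7.92
eef_pos: [541.6, 118.1, 29.6]
tcp_rot: [3.142, 0.0, 1.76]
ft_force: [-0.0, 0.3, 0.1]
opening: 0.63
grip_force: 0.2
251 200 [-0.14279447  0.46207747  0.85343373]
```

View pics/t2.png

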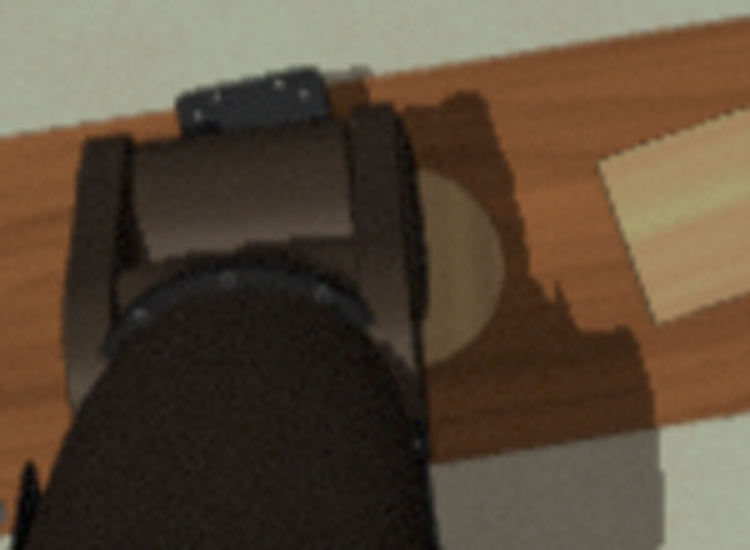

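The top view shows the disc's right edge at about (505,265) in the crop, roughly where the pocket's far wall should be. I'll back off and up to measure it.

```bash
python3 -m inch '[[0,0,0,1.5,0,0,-0.26],[0,0,0,0,0,-4,-0.26],[0,0,0,2,0,-5,-0.26],[0,0,0,5,0,-3,-0.26],[0,0,0,6,0,0,-0.26],[0,0,0,6,0,0,-0.26]]'; cat > m.py <<'E'
from h import *
import sys
def blank(p,zs=(42,37,29)):
    for f in env.trace(p,"round_blank"):
        m=f["mask"].astype(np.uint8); v,u=np.nonzero(m)
        w=world(p,[[u.mean(),v.mean()]],z=35)[0]
        if np.hypot(w[0]-551,w[1]-68)<40:
            D=p["depth"]; k=cv2.erode(m,np.ones((5,5)))>0; k&=D>0; v,u=np.nonzero(k)
            P=world(p,np.c_[u,v],D[v,u]); 
            A=np.c_[P[:,:2]-P[:,:2].mean(0),np.ones(len(P))]; s=np.linalg.lstsq(A,P[:,2],rcond=None)[0]
            z=np.median(P[:,2]); c=max(cv2.findContours(m,0,1)[0],key=cv2.contourArea)
            print("score",f["score"],"n",len(P),"top z",z,"slopes deg",np.degrees(s[:2]),"fit",cv2.fitEllipse(world(p,c[:,0],z=z)[:,:2].astype(np.float32)))
            return
    print("none")
E
python3 - <<'E'
from m import *
p=env.read_camera("top"); blank(p); 
D=p["depth"]
for X in ([480,100,24],[620,80,24],[600,10,24],[487,30,24]):
    u,v=pix(p,X)[0].round().astype(int); b=D[v-2:v+3,u-2:u+3]; print("board",world(p,[[u,v]],[np.median(b)])[0].round(1))
w=env.read_camera("wrist")
save("t3",np.vstack([cv2.resize(p["img"][160:240,206:306],None,fx=4,fy=4,interpolation=2),cv2.resize(w["img"],(400,280))]))
E
```

```text
t: 8.72
eef_pos: [502.2, 322.2, 150.3]
tcp_rot: [3.14, -0.0, 1.76]
ft_force: [0.7, -1.0, 0.8]
opening: 0.63
grip_force: 0.0
none
board [479.9 100.9  23.9]
board [619.   80.5  24. ]
board [599.5   9.9  24.2]
board [485.9  30.1  23.5]
```

View pics/t3.png

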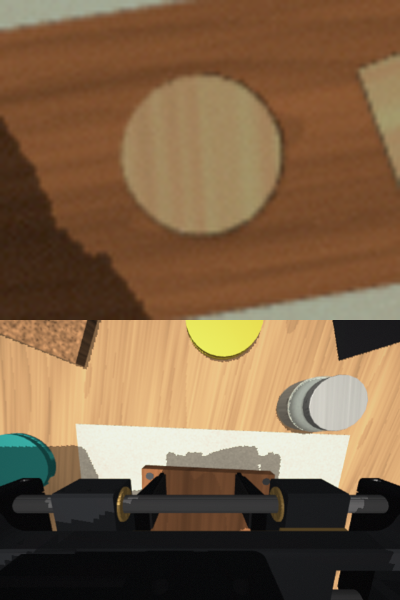

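The disc sits at the crop's (202,154), that is pixel (256.5,198.5), the pocket's place. I'll check its height and grain direction by depth.

```bash
cat >> m.py <<'E'
def disc(p):
    D=p["depth"]; best=None
    u,v=pix(p,[551.3,68.4,37])[0]; r=pix(p,[551.3,68.4+45,37])[0]; r=np.hypot(r[0]-u,r[1]-v)
    vv,uu=np.nonzero((np.hypot(*(np.indices(D.shape)[::-1]-np.array([u,v])[:,None,None]))<r*.95)&(D>0))
    P=world(p,np.c_[uu,vv],D[vv,uu]); A=np.c_[P[:,:2]-[551.3,68.4],np.ones(len(P))]
    s=np.linalg.lstsq(A,P[:,2],rcond=None)[0]; print("n",len(P),"z at centre",s[2].round(2),"median",np.median(P[:,2]).round(2),"slopes deg",np.degrees(s[:2]).round(2))
    hsv=cv2.cvtColor(p["img"],cv2.COLOR_RGB2HSV); lab=cv2.cvtColor(p["img"],cv2.COLOR_RGB2LAB).astype(float)
    H=100; m=np.indices((2*H,2*H)); X=np.c_[(m[0].ravel()-H)*.8+551.3,(m[1].ravel()-H)*.8+68.4,np.full(4*H*H,s[2])]
    q=pix(p,X).reshape(2*H,2*H,2).astype(np.float32); I=cv2.remap(p["img"],q[...,0],q[...,1],1)  # rows x, cols y
    hs=cv2.cvtColor(I,cv2.COLOR_RGB2HSV).astype(int); g=cv2.morphologyEx(((I[...,1].astype(int)/np.maximum(I[...,0],1))>0.68).astype(np.uint8),2,np.ones((5,5)))
    _,L,st,c=cv2.connectedComponentsWithStats(g); k=L[H,H]; cc=max(cv2.findContours((L==k).astype(np.uint8),0,1)[0],key=cv2.contourArea); e=cv2.fitEllipse(cc)
    print("centre",(e[0][1]-H)*.8+551.3,(e[0][0]-H)*.8+68.4,"dia",np.array(e[1])*.8)
    gI=cv2.GaussianBlur(cv2.cvtColor(I,cv2.COLOR_RGB2GRAY).astype(float),(0,0),2); gx,gy=np.gradient(gI); w=np.hypot(m[0]-H,m[1]-H)<48
    J=np.array([[ (gx*gx)[w].sum(),(gx*gy)[w].sum()],[0,(gy*gy)[w].sum()]]); J[1,0]=J[0,1]; ev,V=np.linalg.eigh(J); print("grain deg",np.degrees(np.arctan2(V[1,0],V[0,0]))%180,"ratio",ev[1]/ev[0])
E
python3 - <<'E'
from m import *
disc(env.read_camera("top")); 
E
```

```text
n 911 z at centre 36.51 median 36.54 slopes deg [-0.07 -0.08]
centre 550.9874511718749 68.80370483398438 dia [103.06544189 103.89711914]
grain deg 2.3853113139988693 ratio 14.952424305846037
```

The disc is in the pocket, level, and resting on the tongue: its top is at 36.5 mm against about 37 expected. Next I'll go above it.

```bash
python3 -m inch '[[0,0,0,-5.2,0,0,-0.26],[0,0,0,-5.2,0,0,-0.26],[0,0,0,-5.2,0,0,-0.26],[0,0,0,-5.2,0,0,-0.26],[0,0,0,-5.0,0,0,-0.26],[0,0,0,0,0,4,-0.26],[0,0,0,0,0,4,-0.26],[0,0,0,0,0,2.6,-0.26],[0,0,0,0,0,0,-0.26]]';python3 -m inch '[[0,0,0,0,0,0.4,-0.26],[0,0,0,0,0,0.2,-0.26],[0,0,0,0,0,0,-0.26],[0,0,0,0,0,0,-0.26]]'
```

```text
t: 10.05
eef_pos: [550.5, 65.2, 42.3]
tcp_rot: [-3.138, -0.0, 1.758]
ft_force: [1.0, -0.4, 1.1]
opening: 0.63
grip_force: 0.0
t: 10.55
eef_pos: [551.7, 66.2, 38.1]
tcp_rot: [3.141, 0.0, 1.76]
ft_force: [0.8, -0.3, 0.1]
opening: 0.627
grip_force: 0.0
```

```bash
python3 -m inch '[[0,0,0,0.22,0,0,-0.26],[0,0,0,0,0,0.1,-0.26],[0,0,0,0,0,0,-0.26],[0,0,0,0,0,0,-0.26]]';python3 -m inch '[[0,0,0,0,0,0.1,-0.26],[0,0,0,0,0,0,-0.26],[0,0,0,0,0,0,-0.26]]'
```

```text
t: 11.05
eef_pos: [551.2, 68.5, 36.7]
tcp_rot: [3.141, -0.0, 1.76]
ft_force: [-0.7, 3.2, 1.8]
opening: 0.63
grip_force: 1.5
t: 11.42
eef_pos: [551.2, 68.4, 35.7]
tcp_rot: [3.141, 0.0, 1.76]
ft_force: [-0.6, 3.5, 3.9]
opening: 0.631
grip_force: 2.0
```

```bash
python3 -m inch '[[0,0,0.1,0,0,0,-0.26],[0,0,0.1,0,0,0,-0.26],[0,0,0.1,0,0,0,-0.26],[0,0,0.1,0,0,0,-0.26],[0,0,0.1,0,0,0,-0.26],[0,0,0,0,0,0,-0.26]]'; python3 -m inch '[[0,0,0.1,0,0,0,-0.26],[0,0,0.1,0,0,0,-0.26],[0,0,0,0,0,0,-0.26]]';python3 -m inch '[[0,0,0.1,0,0,0,-0.26],[0,0,0.1,0,0,0,-0.26],[0,0,0,0,0,0,-0.26]]'
```

```text
t: 12.18
eef_pos: [551.3, 68.0, 35.7]
tcp_rot: [3.141, 0.0, 1.26]
ft_force: [-0.3, -0.8, 3.5]
opening: 0.63
grip_force: 1.9
t: 12.55
eef_pos: [551.3, 68.2, 35.6]
tcp_rot: [3.141, 0.0, 1.062]
ft_force: [0.1, -0.8, 4.3]
opening: 0.629
grip_force: 1.9
t: 12.92
eef_pos: [551.3, 68.3, 35.6]
tcp_rot: [3.141, -0.0, 0.863]
ft_force: [-0.3, 0.2, 3.8]
opening: 0.627
grip_force: 1.9
```

```bash
python3 -m inch '[[0,0,0.06,0,0,0,-0.26],[0,0,0.06,0,0,0,-0.26],[0,0,0,0,0,0,-0.26]]'; python3 -m inch '[[0,0,0.06,0,0,0,-0.26],[0,0,0,0,0,0,-0.26]]';python3 -m inch '[[0,0,0.06,0,0,0,-0.26],[0,0,0,0,0,0,-0.26]]';python3 -m inch '[[0,0,0.06,0,0,0,-0.26],[0,0,0,0,0,0,-0.26]]'
```

```text
t: 13.3
eef_pos: [551.6, 68.3, 35.8]
tcp_rot: [3.141, -0.001, 0.744]
ft_force: [1.6, 1.0, 3.9]
opening: 0.632
grip_force: 1.8
t: 13.55
eef_pos: [550.6, 68.3, 35.3]
tcp_rot: [-3.141, 0.001, 0.683]
ft_force: [0.6, -0.4, 0.1]
opening: 0.631
grip_force: 0.0
t: 13.8
eef_pos: [550.7, 68.3, 35.3]
tcp_rot: [-3.141, 0.001, 0.623]
ft_force: [-0.5, -0.1, -0.5]
opening: 0.631
grip_force: 0.0
t: 14.05
eef_pos: [550.9, 68.3, 35.4]
tcp_rot: [-3.141, 0.001, 0.563]
ft_force: [0.0, -0.2, -0.1]
opening: 0.63
grip_force: 0.0
```

Contact was lost after about 62° of turn, which agrees with the grain direction, so it has dropped. I'll lift clear and check.

```bash
python3 -m inch '[[0,0,0,0,0,-3,-0.26],[0,0,0,0,0,-5,-0.26],[0,0,0,0,0,-5,-0.26],[0,0,0,1,-5,0,-0.26],[0,0,0,2,-5,0,-0.26],[0,0,0,2,-5,0,-0.26],[0,0,0,2,-5,0,-0.26],[0,0,0,2,-5,0,-0.26],[0,0,0,0,0,0,-0.26]]'; python3 - <<'E'
from m import *
p=env.read_camera("top");disc(p)
for f in env.find_in(p,"square_blank")[:1]: print(rot(p)@np.array(f["centre"])+p["position"])
save("t4",p["img"][150:250,190:350],5)
E
```

```text
t: 15.18
eef_pos: [493.4, 330.9, 165.2]
tcp_rot: [-3.141, 0.0, 0.567]
ft_force: [-0.5, -0.0, -0.0]
opening: 0.629
grip_force: 0.0
n 911 z at centre 28.46 median 28.51 slopes deg [-0.41 -0.01]
centre 552.0383666992187 68.65145874023438 dia [102.83043213 104.24641113]
grain deg 120.60239500365213 ratio 16.45668255076641
[574.7334597  -84.99870539  42.01166161]
```

View pics/t4.png

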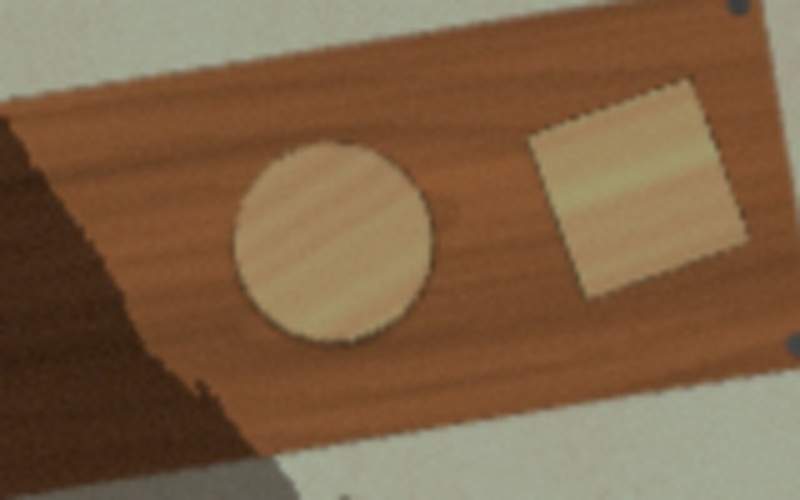

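The disc at (333,242) in the crop lies level, with its top at 28.5 mm against 29 when home. Its grain is at 120.6°, within 2° of the tongue, and the square hasn't moved. The robot is clear of everything, so I'm handing in.

```bash
python3 -c "
from cell import env
print(env.job_done())"
```

```text
the job is handed in; nothing more can be done
None
```

The job is handed in: by the last camera check the round blank lies level and fully home over the tongue, the square blank has not moved and the robot is clear; the hand-in returned no verdict.

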